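# Load the glass swatch plate under the sprung clips of the viewing stage

### The job

Pick up the glass colour-swatch plate by its black tab, lay it flat on the open end of the grey viewing stage and slide it in between the side rails, so that both sprung clips ride up over its front bead and snap down behind it; then let go and leave it there. It is glass: press and push it lightly (its contact with the stage must stay under 25 N), do not ram it into the end stop, and leave the other things on the bench where they are.

Things in the scene. Friction and masses are not known exactly. Their poses are not given: they have to be found in the camera images.
- plate_tab (a point): centre of the swatch plate's black grip tab: 14 mm (x) by 30 mm (y), from 6 to 40 mm above the plate's underside; this point is 23 mm above the underside. Grip it across the 14 mm (or the 30 mm). Axes are the plate's: x across, y along towards its front edge, z up. The plate's rear edge is 20 mm behind (-y), its front edge 90 mm ahead. Mass 0.10 to 0.16 kg
- plate: the pale glass swatch plate with three pink paint strips, 60 (x) x 110 (y) x 6 mm; origin at the middle of its underside, 35 mm ahead (+y) of and 23 mm below the tab's centre, same axes. Flush with its front edge (y = +55) lies a raised round aluminium bead 7 mm across, its top 11 mm above the underside (5 mm above the glass)
- stage: viewing stage, a fixed grey block 110 (x) x 200 (y) mm, flat deck 30 mm above the bench; origin at the middle of its underside, on the bench. The plate goes in along +y from the open end at y = -100 mm. The blue clip head on its far (+y) part has a 14 mm high front face: the end stop, locked somewhere from y = +31 to +57 mm; just where is not measured. It does not give when pushed
- rail_mouth (a point): on the deck, on the stage's middle line at y = -60 mm (axes as the stage), between the flared ends of the two aluminium side rails, 5 mm high. Inner faces: about 39 mm either side of the middle line here, narrowing to 32 mm at y = -25 mm, straight from there to y = +30 mm. Nothing stands on the deck before the mouth (y below -62 mm)
- clip_near (a joint): angle (rad) of the sprung steel clip at x = -18 mm on the stage, hinged on the clip head. Its heel is 11 mm before the end stop, its upturned lip reaches to 28 mm before it. 0 = rest, heel 4 mm over the deck; about 0.17 = on top of the plate's bead; about 0.05 = snapped down on the glass behind the bead
- clip_far (a joint): the same for the clip at x = +18 mm. Springs: about 0.4 N at the heel at rest, 1.4 N on top of the bead; pushing the plate under both takes roughly 4 to 12 N, friction included, least just as they snap down, about 2 mm before the plate's front edge meets the end stop. The glass bears 25 N in all (deck, rails, clips and stop added up)
- mat: cork mat 160 x 200 x 4 mm on the bench, on which the plate lies at the start; origin at the middle of its underside
- jar_mid (a point): centre of a closed pink paint jar, 56 mm across and 75 mm high, standing; leave alone
- palette: white two-well palette tray 130 x 85 x 28 mm; origin at the middle of its underside; leave alone
- modelling_tool: a modelling spatula lying on the bench; leave alone
Not all that is in view belongs to the job. Several things have the shape of the stage; the one meant has the colours described above.

How it is judged (in metres and radians):
On the way, in this order (a step that is already met when the one before it is completed fails the run):
1. the plate lies flat on the stage, short of the clips, which are still at rest (z of plate in the frame of stage between 0.025 and 0.035 m and x of plate in the frame of stage between -0.012 and 0.012 m and y of plate in the frame of stage above -0.14 m and angle between plate's own z axis and vertical below 0.1 rad and value of joint each of clip_near, clip_far below 0.02 rad), for 0.2 s.
2. both clips ride up on the plate's bead (value of joint each of clip_near, clip_far above 0.14 rad), for 0.03 s.
At the end, for the whole second after the job is handed in: Plate let go, at rest, flat on the deck (4 mm, 0.06 rad), between the rails (6 mm off the middle line, 0.1 rad), its middle at most 27.5 mm short of the stage middle, both clips snapped down on the glass behind the bead (0.015 to 0.075 rad) (value of joint clip_near between 0.015 and 0.075 rad and value of joint clip_far between 0.015 and 0.075 rad and y of plate in the frame of stage above -0.0275 m and x of plate in the frame of stage between -0.006 and 0.006 m and z of plate in the frame of stage below 0.034 m and angle between plate's own z axis and vertical below 0.06 rad and angle between the y axis of plate and the y axis of stage, either way round below 0.1 rad and linear speed of plate below 0.02 m/s); the robot touches nothing.
It fails at once if the glass plate presses on the stage (deck, rails, clips and stop together) with more than 25 N (contact force between plate and stage above 25 N).
It fails at once if the paint jar is moved by more than 30 mm (distance of jar_mid from where it was at the start of the episode above 0.03 m).
It fails at once if the palette is moved by more than 30 mm (distance of palette from where it was at the start of the episode above 0.03 m).
It fails at once if the modelling tool is moved by more than 30 mm (distance of modelling_tool from where it was at the start of the episode above 0.03 m).
It also fails if it takes over 69 s, if anything falls off the work surface, if the arm or the gripper's body presses on something with over 40 N, if the wrist force passes 120 N, or if a joint passes its speed limit or range.

### The arm

A 6-joint arm with a two-finger parallel gripper is mounted at the origin on the work surface. World frame = base frame: x ahead of the robot, y to its left, z up, the work surface at z = 0. Lengths are in m, angles in degrees, forces in N, time in s.
With the tool pointing down it reaches from about 0.25 to 0.725 m from the base axis. Payload 9.7 kg.
Tool frame: the origin (TCP) lies midway between the tips of the shut fingers; the grasp point (between the pads) lies 19 mm behind it; x points along the fingers, y is the direction in which the jaws open and shut, and the axes are right-handed (so a half turn about x gives the same grasp; the last joint's range is limited). The gripper opens to 85 mm and grips with 20 to 120 N. Pads are 22 mm wide; open, the fingers measure 114 mm over their backs; the gripper's body (76 mm by 85 mm) begins 54 mm behind the grasp point. The pads swing forward as they close: fully open they stand 13 mm farther back than shut.
Start: joints at [64.859, 4.979, 10.078, 95.1, 0, 90], TCP at [0.234, 0.498, 0.231] pointing down, gripper open.
Joint ranges: [-179.16, 179.16], [-48.56, 103.87], [-65.8, 70.77], [-126.05, 130.52], [-82.76, 87.17], [-180, 180]. Speed limits (degrees/s): [127.2, 127.2, 147.25, 180, 180, 180].

### API

Orientations are given as [roll, pitch, yaw] about the fixed x, y, z axes, in that order (R = Rz(yaw) Ry(pitch) Rx(roll)).
In Python, from workcell import bot, cams gives the robot as it stands.
- The arm moves only by the tool apply_moves, never from a script. Its argument "commands" is a list of rows, each a list of 5 numbers: the shift along the tool's x, y, z in m, then the turn about the tool's x in rad, then the opening, from -1 (shut) to 1 (fully open). In form: [[tx, ty, tz, roll, hand], ...]. A call has 1 to 12 rows; each row is the pose to reach, as a shift and turn from the pose measured when the call began, along the tool's axes at that moment; what a row does not reach only later rows make up. A row lasts 1/10 s, in which the tool goes at most 50 mm and 8.59 degrees, less where a joint would pass 70% of its speed; a pose out of reach is approached as far as the arm can. A call with a gripper value outside its range is refused whole. The fingers move at their own pace and stop on an object; "newtons" is the grip in N (left out, the last holds). Time passes only in rows, so rows that repeat a pose let the fingers close. It gives the time, the measured TCP pose, the force and the opening at its end, in the units of the state.
- bot.get_obs(): the state, without advancing time (a new reading comes with each control period).
- cams.camera(name): name is "scene" or "side" or "wrist"; returns a dict with "frame" (480x640x3 uint8, blue, green, red), "depth" (480x640 float32, m along the optical axis (not along the pixel's ray), 0 where there is no reading), "camera_matrix" (3x3 intrinsics, pixels), "D" ([k1, k2, p1, p2, k3] as OpenCV has them; the pictures are not rectified), "R" (3x3) and "t" (3): a world point X has camera coordinates R X + t; the wrist camera has in their place "mount" (4x4, takes a point from camera to tool coordinates, whose origin is the TCP and whose axes are the tool frame's). Camera axes: x right, y down, z forward; pixel columns grow to the right and rows downward; lengths in m; the calibration is good to about 2 mm. A picture is of the moment at which its call begins: read the wrist's pose just before it.
- bot.job_done(): hands the job in, once; it reports no verdict.
Trained networks look in the newest picture that a camera, given by its name, has taken for a name from the list of things; names that differ only in an ending like _2 or _b are one class to them, and where a whole thing is asked for, a point or a joint stands for the part that bears it (a point fixed in the world has none). Each returns a list of dicts, best first, with "confidence" (0 to 1); they miss things now and then, are a little off and sometimes report something else, mostly with a low value. They report only what shows in the picture. A call takes as long as a camera call. They do not tell look-alikes from the thing itself.
- cams.spot_in(name, camera): "rect" ([left, top, right, bottom] in pixels, round what is visible of it).
The state is a dict: "time": time; "q": joint angles; "qd": joint speeds; "joint_efforts": joint torques, N m; "ee_pos": TCP position; "tcp_rot": TCP orientation; "wrist_force": force on the tool from outside, world axes, zero at the start; "torque": the same for the moment, N m; "opening": finger opening in m.
Only numpy, scipy, OpenCV 4.12 (cv2) and the standard library are available. Lean on these libraries where they do the work, as an engineer would, in place of code of your own. Each camera call takes 0.05 s, during which the arm holds its last target. There are 200 camera calls.

## Working session

There is one attempt and no reset: what is moved stays moved. The work goes in short steps, Python scripts to look and compute and a tool call to move; the robot and the scene stay as the last step left them, time stands still between calls to the robot, and variables do not carry over. Pictures are saved under pics/ and viewed, about 8 in all and at most 12, crops included, and the job is handed in when it is done.

Besides the shell and the picture viewer there is one more tool, called after ">>>" by a JSON object that holds its "fn" and its "kwargs", one argument or row to a line. apply_moves: Moves the arm, as the interface text tells. Its arguments: {"type":"object","properties":{"commands":{"type":"array"},"newtons":{"type":"number"}},"required":["commands"]}

```bash
mkdir -p pics; ls; python3 - <<'E'
from workcell import bot,cams
import cv2,numpy as np
o=bot.get_obs();print({k:np.round(v,3) for k,v in o.items()})
ims=[]
for c in("scene","side"):
    d=cams.camera(c);cv2.imwrite(f"pics/{c}0.png",d["frame"]);np.savez(f"{c}0.npz",**{k:np.array(v) for k,v in d.items()})
    for n in("plate_tab","plate","stage","mat","jar_mid","palette","modelling_tool","clip_near"):
        print(c,n,[(np.round(r["rect"]).tolist(),round(r["confidence"],2)) for r in cams.spot_in(n,c)])
E
```

```text
pics
{'time': np.float64(0.0), 'q': array([6.4860e+01, 5.0110e+00, 1.0035e+01, 9.5097e+01, 1.0000e-03,
       8.9999e+01]), 'qd': array([ 0.014, -0.109, -0.005, -0.057, -0.084, -0.027]), 'joint_efforts': array([-3.0000e-03, -5.2039e+01,  4.6480e+01,  1.6000e-02, -0.0000e+00,
        0.0000e+00]), 'ee_pos': array([0.234, 0.498, 0.231]), 'tcp_rot': array([ -90.567,   89.927, -115.706]), 'wrist_force': array([ 0.494, -0.149,  0.965]), 'torque': array([0.011, 0.058, 0.036]), 'opening': np.float64(0.086)}
scene plate_tab [([119.0, 261.0, 176.0, 292.0], 0.6), ([400.0, 131.0, 455.0, 184.0], 0.52)]
scene plate [([117.0, 262.0, 177.0, 294.0], 0.69)]
scene stage [([280.0, 221.0, 385.0, 292.0], 0.71), ([379.0, 272.0, 494.0, 361.0], 0.58)]
scene mat [([101.0, 237.0, 206.0, 333.0], 0.93), ([329.0, 229.0, 358.0, 241.0], 0.57)]
scene jar_mid [([205.0, 339.0, 236.0, 381.0], 0.86)]
scene palette [([400.0, 130.0, 458.0, 185.0], 0.9)]
scene modelling_tool [([305.0, 287.0, 355.0, 428.0], 0.86)]
scene clip_near [([434.0, 286.0, 465.0, 301.0], 0.63), ([283.0, 219.0, 386.0, 292.0], 0.61), ([330.0, 228.0, 359.0, 241.0], 0.56), ([301.0, 286.0, 355.0, 426.0], 0.4), ([117.0, 260.0, 175.0, 295.0], 0.31)]
side plate_tab [([326.0, 155.0, 355.0, 190.0], 0.88), ([266.0, 235.0, 324.0, 302.0], 0.62)]
side plate [([325.0, 155.0, 357.0, 191.0], 0.92)]
side stage [([178.0, 262.0, 233.0, 339.0], 0.58), ([267.0, 233.0, 325.0, 305.0], 0.57)]
side mat [([310.0, 158.0, 364.0, 203.0], 0.62)]
side jar_mid [([248.0, 167.0, 266.0, 196.0], 0.93), ([332.0, 359.0, 394.0, 409.0], 0.45)]
side palette [([299.0, 260.0, 308.0, 276.0], 0.7), ([332.0, 359.0, 394.0, 409.0], 0.61)]
side modelling_tool [([174.0, 224.0, 281.0, 258.0], 0.73)]
side clip_near [([297.0, 260.0, 306.0, 273.0], 0.39)]
```

View pics/scene0.png

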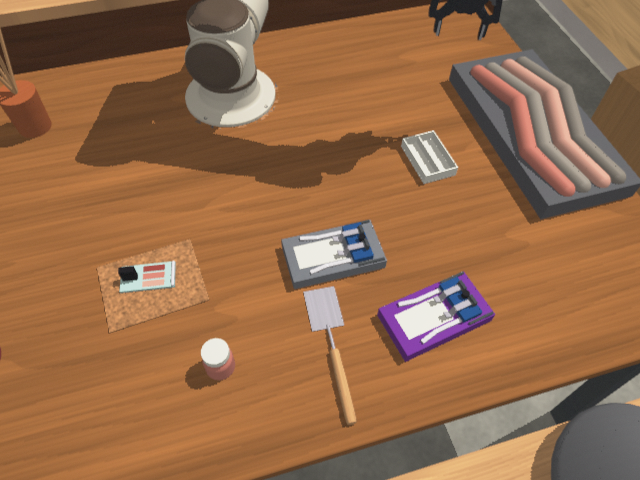

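```bash
cat > h.py <<'E'
import numpy as np,cv2
from scipy.spatial.transform import Rotation as Ro
def pose(o):  # tool->world
    T=np.eye(4);T[:3,:3]=Ro.from_euler('xyz',o["tcp_rot"],degrees=True).as_matrix();T[:3,3]=o["ee_pos"];return T
def world(d,T=None):
    "world xyz of every pixel (480x640x3), nan where no depth"
    v,u=np.mgrid[:480,:640]
    p=cv2.undistortPoints(np.stack([u,v],-1).reshape(-1,1,2).astype(float),d["camera_matrix"],d["D"]).reshape(480,640,2)
    z=np.where(d["depth"]>0,d["depth"],np.nan).astype(float)
    X=np.dstack([p*z[...,None],z])
    if T is None: return (X-np.array(d["t"]))@np.array(d["R"])
    M=T@np.array(d["mount"]);return X@M[:3,:3].T+M[:3,3]
def onplane(d,uv,h,T=None):
    "world xy of pixels uv on plane z=h"
    p=cv2.undistortPoints(np.array(uv,float).reshape(-1,1,2),d["camera_matrix"],d["D"]).reshape(-1,2)
    r=np.c_[p,np.ones(len(p))]
    if T is None: R=np.array(d["R"]);c=-R.T@np.array(d["t"]);r=r@R
    else: M=T@np.array(d["mount"]);c=M[:3,3];r=r@M[:3,:3].T
    return c+r*((h-c[2])/r[:,2])[:,None]
E
python3 - <<'E'
from h import *
a=cv2.imread("pics/scene0.png")
A=cv2.resize(a[215:365,270:500],None,fx=3.3,fy=3.3,interpolation=cv2.INTER_CUBIC)[:,:]
cv2.imwrite("pics/crop1.png",A);print(A.shape)
E
```

```text
(495, 759, 3)
```

View pics/crop1.png

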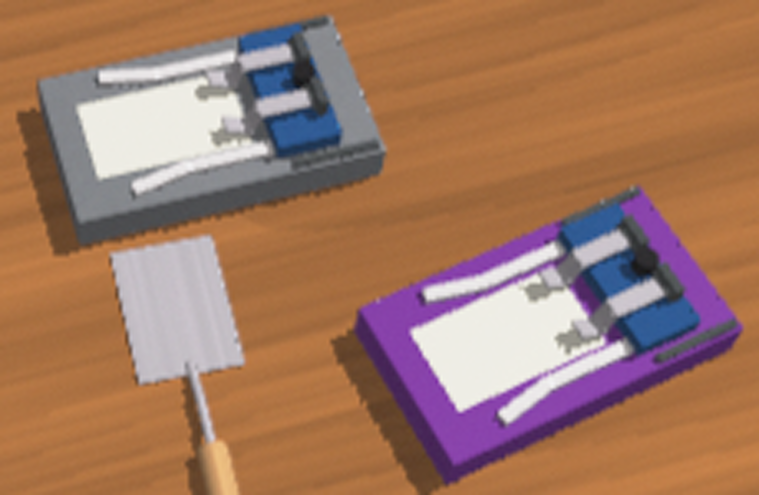

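Two things have the stage's shape: grey at about (333,255) and purple at about (436,316). The grey one matches the description: grey block, blue clip head, open end to the left. The plate lies on the cork mat at about (147,276), with its black tab at (128,273) and its front to the right. I'll measure both from depth.

```bash
python3 - <<'E'
from h import *
d=dict(np.load("scene0.npz"));W=world(d);f=d["frame"].astype(int)
def rect(m):
    P=W[m];P=P[np.isfinite(P).all(1)];return cv2.minAreaRect((P[:,:2]*1000).astype(np.float32)),len(P),np.round(np.percentile(P[:,2],[5,50,95]),4)
def sub(l,t,r,b):
    m=np.zeros((480,640),bool);m[t:b,l:r]=1;return m
Z=W[...,2]
print("deck",rect(sub(275,215,390,295)&(Z>.022)&(Z<.037)))
print("all",rect(sub(275,215,390,295)&(Z>.022)))
B,G,R=f[...,0],f[...,1],f[...,2]
blue=sub(275,215,390,295)&(B>R+50)&(Z>.035);print("blue",rect(blue))
dark=sub(112,258,145,290)&(f.max(2)<60)&(Z>.02);print("tab",rect(dark),rect(dark&(Z>.038)))
glass=sub(112,255,182,298)&(Z>.007)&((G>R-5)|(R-G>0)&(B>120));print("glass",rect(glass))
print("mat",rect(sub(98,234,210,330)&(Z>.002)&(Z<.0065)))
print("jar",rect(sub(200,335,240,385)&(Z>.01)),"tool",rect(sub(300,285,358,428)&(Z>.003)))
# crops
a=d["frame"];cv2.imwrite("pics/crop2.png",cv2.resize(a[235:335,95:215],None,fx=5,fy=5,interpolation=cv2.INTER_CUBIC))
E
```

```text
deck (((568.202880859375, 110.1899185180664), (201.46810913085938, 114.11585998535156), 89.19290924072266), 3425, array([0.0265, 0.0305, 0.0351]))
all (((568.202880859375, 110.1899185180664), (201.46810913085938, 114.11585998535156), 89.19290924072266), 4341, array([0.0269, 0.0311, 0.0528]))
blue (((566.0407104492188, 162.5427703857422), (41.94486999511719, 95.24319458007812), 88.09339904785156), 379, array([0.0397, 0.044 , 0.0469]))
tab (((506.7662658691406, -307.0063781738281), (29.138263702392578, 15.45344066619873), 81.95183563232422), 180, array([0.0217, 0.0403, 0.0454])) (((506.73895263671875, -307.1996154785156), (28.74791145324707, 15.45344066619873), 81.95183563232422), 101, array([0.0391, 0.0431, 0.0457]))
glass (((512.0545043945312, -273.35296630859375), (111.53070068359375, 63.48461151123047), 82.14470672607422), 1231, array([0.0077, 0.0106, 0.0427]))
mat (((515.1275634765625, -268.5306701660156), (259.973876953125, 228.52926635742188), 74.23914337158203), 4483, array([0.0022, 0.0039, 0.006 ]))
jar (((744.9063110351562, -165.0827178955078), (52.345970153808594, 52.41242599487305), 51.81781005859375), 1058, array([0.0193, 0.0729, 0.077 ])) tool (((769.9299926757812, 41.47039031982422), (113.97916412353516, 287.3665466308594), 74.69501495361328), 1876, array([0.0031, 0.0064, 0.0208]))
```

View pics/crop2.png

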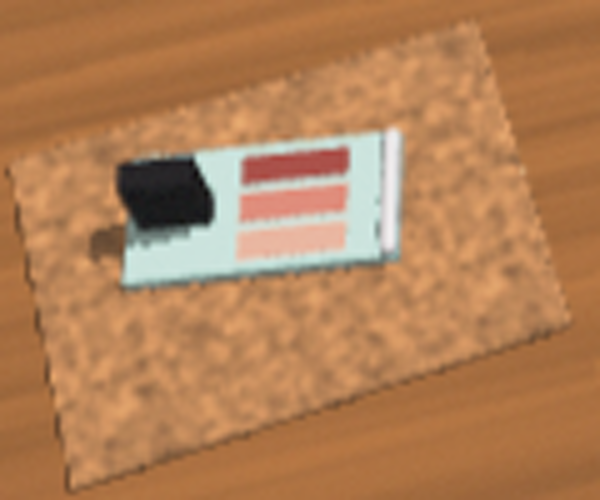

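```bash
python3 - <<'E'
from workcell import bot,cams
from h import *
o=bot.get_obs();T=pose(o);print(np.round(T,4))
d=cams.camera("wrist");print(np.round(d["mount"],4));print(np.round(d["camera_matrix"],1),d["D"])
# shift to above stage TCP (0.50,0.06,0.26)
print(np.round(T[:3,:3].T@(np.array([.52,.06,.26])-T[:3,3]),3))
E
```

```text
[[ 0.      0.4249  0.9053  0.2337]
 [-0.      0.9053 -0.4249  0.4979]
 [-1.     -0.      0.      0.2313]
 [ 0.      0.      0.      1.    ]]
[[ 2.000e-04 -2.682e-01  9.634e-01 -1.423e-01]
 [ 1.000e+00  1.500e-03  2.000e-04 -6.000e-04]
 [-1.500e-03  9.634e-01  2.682e-01 -6.760e-02]
 [ 0.000e+00  0.000e+00  0.000e+00  1.000e+00]]
[[410.9   0.  315.6]
 [  0.  410.9 237.6]
 [  0.    0.    1. ]] [-0.06752745  0.          0.          0.          0.        ]
[-0.029 -0.275  0.445]
```

>>> {"fn": "apply_moves", "kwargs": {
  "commands": [
    [-0.019,-0.179,0.45,1.146,1],
    [-0.019,-0.179,0.45,1.146,1],
    [-0.019,-0.179,0.45,1.146,1],
    [-0.019,-0.179,0.45,1.146,1],
    [-0.019,-0.179,0.45,1.146,1],
    [-0.019,-0.179,0.45,1.146,1],
    [-0.019,-0.179,0.45,1.146,1],
    [-0.019,-0.179,0.45,1.146,1],
    [-0.019,-0.179,0.45,1.146,1],
    [-0.019,-0.179,0.45,1.146,1],
    [-0.019,-0.179,0.45,1.146,1],
    [-0.019,-0.179,0.45,1.146,1]
  ]
}}

```text
time: 2.15
ee_pos: [0.5652, 0.1441, 0.2499]
tcp_rot: [-91.2, 90.0, 177.9]
wrist_force: [0.0, 0.6, 1.1]
opening: 0.0852
```

```bash
python3 - <<'E'
from workcell import bot,cams
from h import *
T=pose(bot.get_obs());d=cams.camera("wrist");cv2.imwrite("pics/w1.png",d["frame"])
np.savez("w1.npz",T=T,**{k:np.array(v) for k,v in d.items()})
print(np.round(T,4))
W=world(d,T);Z=W[...,2];f=d["frame"].astype(int)
near=np.hypot(W[...,0]-.568,W[...,1]-.11)<.13
def rect(m):
    P=W[m];return cv2.minAreaRect((P[:,:2]*1000).astype(np.float32)),len(P),np.round(np.percentile(P[:,2],[5,50,95]),4)
m=near&(Z>.022)&(Z<.034);m=cv2.morphologyEx(m.astype(np.uint8),cv2.MORPH_OPEN,np.ones((5,5)))>0
print("deck",rect(m))
B,G,R=cv2.split(d["frame"].astype(int))
b=near&(B>R+50)&(Z>.037);b=cv2.morphologyEx(b.astype(np.uint8),cv2.MORPH_OPEN,np.ones((3,3)))>0;print("blue",rect(b))
E
```

```text
[[-8.000e-04  9.999e-01 -1.570e-02  5.652e-01]
 [ 0.000e+00 -1.570e-02 -9.999e-01  1.441e-01]
 [-1.000e+00 -8.000e-04 -0.000e+00  2.499e-01]
 [ 0.000e+00  0.000e+00  0.000e+00  1.000e+00]]
deck (((566.595703125, 109.31321716308594), (200.3961181640625, 110.59707641601562), 89.19276428222656), 16157, array([0.0285, 0.0298, 0.0312]))
blue (((567.632080078125, 162.27899169921875), (41.76676559448242, 87.63790130615234), 88.52763366699219), 2979, array([0.0427, 0.0439, 0.0451]))
```

View pics/w1.png

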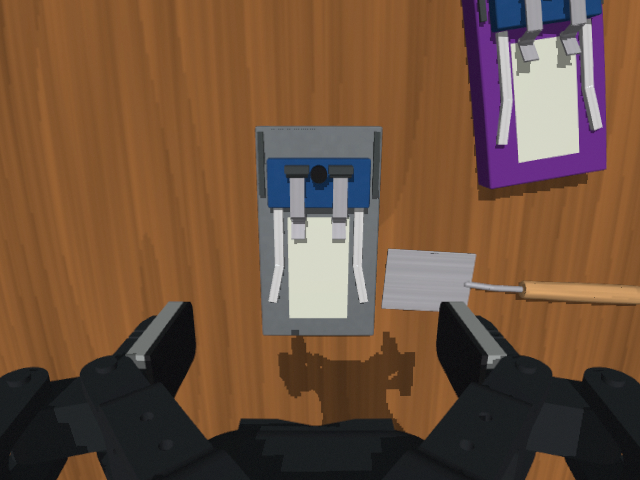

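The grey stage fills the middle of the view, with its open end at (318,335) and its blue head at y 158–210. From the wrist camera its centre is (0.5666, 0.1093), heading 89.2°, and the stop face is about 32 mm ahead of the stage middle. Next I'll move over the tab.

>>> {"fn": "apply_moves", "kwargs": {
  "commands": [
    [0.05,-0.051,0.452,0.124,1],
    [0.05,-0.051,0.452,0.124,1],
    [0.05,-0.051,0.452,0.124,1],
    [0.05,-0.051,0.452,0.124,1],
    [0.05,-0.051,0.452,0.124,1],
    [0.05,-0.051,0.452,0.124,1],
    [0.05,-0.051,0.452,0.124,1],
    [0.05,-0.051,0.452,0.124,1],
    [0.05,-0.051,0.452,0.124,1],
    [0.05,-0.051,0.452,0.124,1],
    [0.05,-0.051,0.452,0.124,1],
    [0.05,-0.051,0.452,0.124,1]
  ]
}}

```text
time: 3.4
ee_pos: [0.5076, -0.3048, 0.2005]
tcp_rot: [-147.4, 90.0, 114.8]
wrist_force: [-0.0, -0.3, 0.2]
opening: 0.0852
```

```bash
python3 - <<'E'
from workcell import bot,cams
from h import *
T=pose(bot.get_obs());d=cams.camera("wrist");cv2.imwrite("pics/w2.png",d["frame"])
print(np.round(T,4))
W=world(d,T);Z=W[...,2];f=d["frame"].astype(int)
near=np.hypot(W[...,0]-.512,W[...,1]+.273)<.08
def rect(m,k=3):
    m=cv2.morphologyEx(m.astype(np.uint8),cv2.MORPH_OPEN,np.ones((k,k)))>0
    P=W[m];return cv2.minAreaRect((P[:,:2]*1000).astype(np.float32)),len(P),np.round(np.percentile(P[:,2],[5,50,95]),4)
B,G,R=cv2.split(f.astype(np.uint8))[:3]
B,G,R=f[...,0],f[...,1],f[...,2]
print("tab top",rect(near&(f.max(2)<70)&(Z>.039)&(Z<.055)))
print("tab",rect(near&(f.max(2)<70)&(Z>.02)&(Z<.055)))
print("glass",rect(near&(Z>.0075)&(Z<.055)))
print("pale",rect(near&(B>R-5)&(G>120)&(Z<.02)))
E
```

```text
[[-2.000e-04  9.906e-01 -1.365e-01  5.076e-01]
 [ 4.000e-04 -1.365e-01 -9.906e-01 -3.048e-01]
 [-1.000e+00 -3.000e-04 -4.000e-04  2.005e-01]
 [ 0.000e+00  0.000e+00  0.000e+00  1.000e+00]]
tab top (((505.2061767578125, -307.8931884765625), (29.895767211914062, 13.379772186279297), 81.67304229736328), 720, array([0.0423, 0.0436, 0.0448]))
tab (((505.22100830078125, -307.7918701171875), (30.1005859375, 13.379772186279297), 81.67304229736328), 791, array([0.0316, 0.0435, 0.0448]))
glass (((510.07763671875, -273.4762268066406), (110.22096252441406, 60.56209945678711), 80.91414642333984), 10276, array([0.0086, 0.01  , 0.0432]))
pale (((510.234130859375, -274.857666015625), (110.70925903320312, 59.68918991088867), 81.00190734863281), 5907, array([0.0085, 0.0098, 0.0141]))
```

View pics/w2.png

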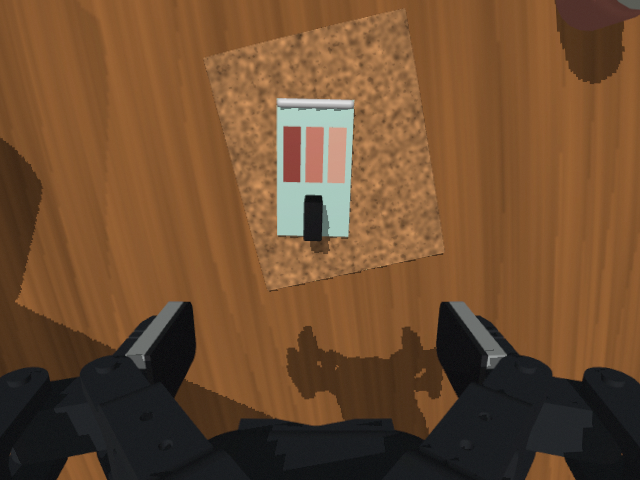

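The plate is at (277–353, 98–238), with its bead at the top and its tab at (313,218). The tab centre is (0.5052, -0.3079) and the plate heading is 81.0°.

>>> {"fn": "apply_moves", "kwargs": {
  "commands": [
    [0.1,-0.002,0.0034,0.021,1],
    [0.1,-0.002,0.0034,0.021,1],
    [0.15,-0.002,0.0034,0.021,1],
    [0.175,-0.002,0.0034,0.021,1],
    [0.185,-0.002,0.0034,0.021,1],
    [0.185,-0.002,0.0034,0.021,1],
    [0.185,-0.002,0.0034,0.021,-1],
    [0.185,-0.002,0.0034,0.021,-1],
    [0.185,-0.002,0.0034,0.021,-1],
    [0.185,-0.002,0.0034,0.021,-1],
    [0.185,-0.002,0.0034,0.021,-1],
    [0.185,-0.002,0.0034,0.021,-1]
  ],
  "newtons": 40
}}

```text
time: 4.65
ee_pos: [0.5056, -0.3079, 0.0163]
tcp_rot: [77.8, 89.9, -21.3]
wrist_force: [1.4, -0.5, 4.8]
opening: 0.0132
```

>>> {"fn": "apply_moves", "kwargs": {
  "commands": [
    [0,0,0,0,-1],
    [-0.01,0,0,0,-1],
    [-0.04,0,0,0,-1],
    [-0.09,0,0,0,-1],
    [-0.12,0,0,0,-1],
    [-0.12,0,0,0,-1],
    [-0.12,0,0,0,-1]
  ]
}}

```text
time: 5.35
ee_pos: [0.5057, -0.308, 0.1369]
tcp_rot: [72.7, 89.9, -26.3]
wrist_force: [-0.3, -0.3, -2.8]
opening: 0.0134
```

```bash
python3 - <<'E'
from workcell import bot,cams
from h import *
o=bot.get_obs();T=pose(o);d=cams.camera("wrist");cv2.imwrite("pics/w3.png",d["frame"])
print(np.round(T,4),o["wrist_force"],o["torque"],o["opening"])
M=T.copy();W=world(d,np.eye(4)) # tool frame
np.savez("w3.npz",W=W,f=d["frame"])
B,G,R=[d["frame"][...,i].astype(int) for i in range(3)]
m=(abs(W[...,0])<.03)&(abs(W[...,1])<.04)&(W[...,2]>-.1)&(W[...,2]<.03)&(B>R-5)&(G>120)
P=W[m];print(len(P),np.percentile(P[:,0],[5,50,95]))
print(cv2.minAreaRect((P[:,1:]*1000).astype(np.float32)))
A=np.c_[P[:,1:],np.ones(len(P))];g=np.abs(P[:,0]-np.median(P[:,0]))<.002;print(np.linalg.lstsq(A[g],P[g,0],rcond=None)[0])
E
```

```text
[[ 1.900e-03  9.876e-01 -1.569e-01  5.057e-01]
 [-9.000e-04 -1.569e-01 -9.876e-01 -3.080e-01]
 [-1.000e+00  2.000e-03  6.000e-04  1.369e-01]
 [ 0.000e+00  0.000e+00  0.000e+00  1.000e+00]] [-0.34827211 -0.26376114 -2.7576495 ] [0.03554188 0.00102442 0.01001926] 0.0134168402888524
23870 [0.00186063 0.00648877 0.00759918]
((0.04790306091308594, -36.9847412109375), (105.388427734375, 60.44348907470703), 89.73967742919922)
[ 5.39629163e-05 -3.62324480e-04  6.59146528e-03]
```

View pics/w3.png

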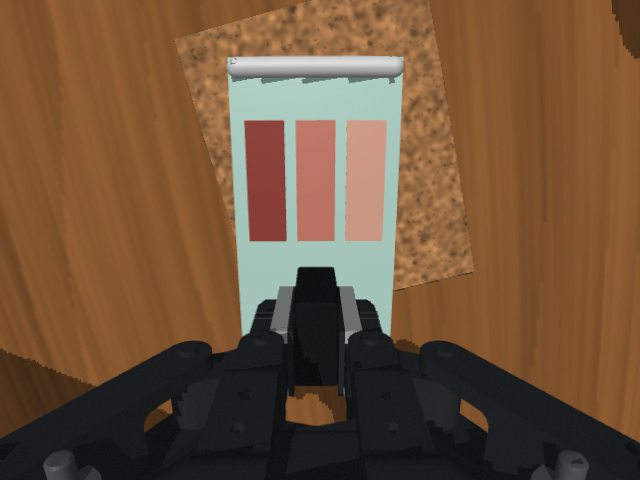

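The plate is held square and flat: the bead spans (228–403, 66), and the underside is 12.6 mm below the TCP. I'll carry it to hover in front of the stage.

>>> {"fn": "apply_moves", "kwargs": {
  "commands": [
    [0,0.016,-0.273,-0.144,-1],
    [0,0.016,-0.273,-0.144,-1],
    [0,0.016,-0.273,-0.144,-1],
    [0,0.016,-0.273,-0.144,-1],
    [0,0.016,-0.273,-0.144,-1],
    [0,0.016,-0.273,-0.144,-1],
    [0,0.016,-0.273,-0.144,-1],
    [0.04,0.016,-0.273,-0.144,-1],
    [0.07,0.016,-0.273,-0.144,-1],
    [0.07,0.016,-0.273,-0.144,-1]
  ]
}}

```text
time: 6.4
ee_pos: [0.5603, -0.0411, 0.0599]
tcp_rot: [-92.9, 89.5, 176.2]
wrist_force: [-0.5, -0.3, -1.5]
opening: 0.0134
```

```bash
cat > rel.py <<'E'
from workcell import bot,cams
from h import *
import sys
o=bot.get_obs();T=pose(o);d=cams.camera("wrist");cv2.imwrite(f"pics/{sys.argv[1]}.png",d["frame"])
print(np.round(T,4),o["wrist_force"],o["torque"],o["opening"])
W=world(d,T);Z=W[...,2]
B,G,R=[d["frame"][...,i].astype(int) for i in range(3)]
c=T[:3,3]-T[:3,2]*.037
pl=(np.hypot(W[...,0]-c[0],W[...,1]-c[1])<.07)&(abs(Z-(T[2,3]-.0066))<.008)&(B>R-5)&(G>120)
def rect(m,k=3):
    m=cv2.morphologyEx(m.astype(np.uint8),cv2.MORPH_OPEN,np.ones((k,k)))>0
    P=W[m];return cv2.minAreaRect((P[:,:2]*1000).astype(np.float32)),len(P),np.round(np.percentile(P[:,2],[5,50,95]),4)
print("plate",rect(pl))
near=np.hypot(W[...,0]-.5666,W[...,1]-.1093)<.13
print("deckgrey",rect(near&(abs(Z-.03)<.004)&(abs(B-R)<25)&(G<140)&(W[...,1]>T[1,3]+.095)))
print("blue",rect(near&(B>R+50)&(Z>.037)))
np.savez("last.npz",W=W,f=d["frame"],T=T)
E
python3 rel.py w4
```

```text
[[-9.400e-03  9.999e-01 -1.400e-02  5.603e-01]
 [ 6.000e-04 -1.400e-02 -9.999e-01 -4.110e-02]
 [-1.000e+00 -9.400e-03 -5.000e-04  5.990e-02]
 [ 0.000e+00  0.000e+00  0.000e+00  1.000e+00]] [-0.45772229 -0.28645698 -1.47982372] [ 0.00751912  0.04827097 -0.01672773] 0.013403114873626614
plate (((560.6893920898438, -3.8618545532226562), (104.90505981445312, 60.41500473022461), 89.32212829589844), 23466, array([0.0523, 0.0535, 0.0581]))
deckgrey (((565.8834838867188, 63.475791931152344), (20.47174072265625, 110.06465911865234), 89.20880126953125), 4576, array([0.0285, 0.0297, 0.0313]))Traceback (most recent call last):
  File "rel.py", line 16, in <module>
    print("blue",rect(near&(B>R+50)&(Z>.037)))
                 ~~~~^^^^^^^^^^^^^^^^^^^^^^^^
  File "rel.py", line 12, in rect
    P=W[m];return cv2.minAreaRect((P[:,:2]*1000).astype(np.float32)),len(P),np.round(np.percentile(P[:,2],[5,50,95]),4)
                                                                                     ~~~~~~~~~~~~~^^^^^^^^^^^^^^^^^^
    return _quantile_unchecked(
        a, q, axis, out, overwrite_input, method, keepdims, weights)
    return _ureduce(a,
                    func=_quantile_ureduce_func,
    ...<5 lines>...
                    overwrite_input=overwrite_input,
                    method=method)
    r = func(a, **kwargs)
    result = _quantile(arr,
                       quantiles=q,
    ...<2 lines>...
                       out=out,
                       weights=wgt)
    slices_having_nans = np.isnan(arr[-1, ...])
                                  ~~~^^^^^^^^^
IndexError: index -1 is out of bounds for axis 0 with size 0
```

View pics/w4.png

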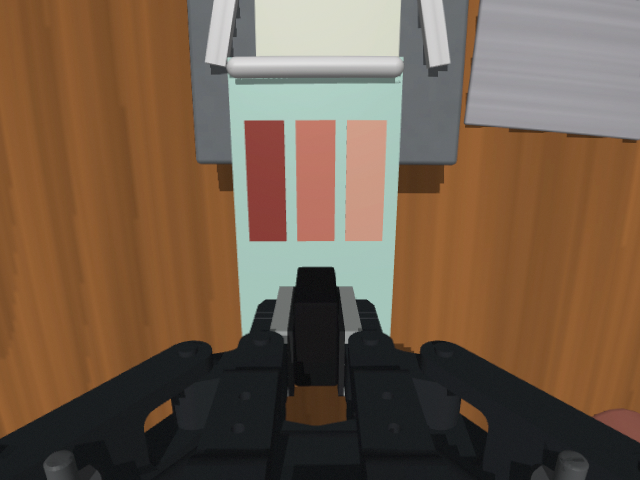

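The plate hangs square to the stage, its bead at (228–403, 66) just at the rail mouth, but it sits 4 mm to -x. I'll correct that and let it settle.

>>> {"fn": "apply_moves", "kwargs": {
  "commands": [
    [0,0.0043,0.004,0,-1],
    [0,0.0043,0.004,0,-1],
    [0,0.0043,0.004,0,-1],
    [0,0.0043,0.004,0,-1]
  ]
}}

```text
time: 6.85
ee_pos: [0.5664, -0.0454, 0.0639]
tcp_rot: [-93.4, 89.7, 175.8]
wrist_force: [0.5, -0.5, -0.9]
opening: 0.0134
```

```bash
sed -i '/"blue"/d' rel.py; python3 rel.py w5
```

```text
[[-4.400e-03  9.999e-01 -1.440e-02  5.664e-01]
 [ 3.000e-04 -1.440e-02 -9.999e-01 -4.540e-02]
 [-1.000e+00 -4.400e-03 -3.000e-04  6.390e-02]
 [ 0.000e+00  0.000e+00  0.000e+00  1.000e+00]] [ 0.46863718 -0.48100853 -0.89660902] [-0.03506535 -0.0048962   0.01032369] 0.013354135353855946
plate (((566.9072875976562, -8.144367218017578), (104.96218872070312, 60.521453857421875), 89.43372344970703), 23403, array([0.0563, 0.0574, 0.0621]))
deckgrey (((565.7220458984375, 59.72307586669922), (21.66518211364746, 109.9365005493164), 89.12406921386719), 4645, array([0.0285, 0.0298, 0.0312]))
```

>>> {"fn": "apply_moves", "kwargs": {
  "commands": [
    [0.01,-0.0018,0,0,-1],
    [0.016,-0.0018,0,0,-1],
    [0.018,-0.0018,0,0,-1],
    [0.018,-0.0018,0,0,-1],
    [0.018,-0.0018,0,0,-1]
  ],
  "newtons": 25
}}

```text
time: 7.4
ee_pos: [0.5644, -0.0452, 0.0457]
tcp_rot: [-93.5, 89.7, 175.7]
wrist_force: [0.5, 0.5, -1.1]
opening: 0.0134
```

```bash
python3 rel.py w6
```

```text
[[-4.700e-03  9.999e-01 -1.420e-02  5.644e-01]
 [ 4.000e-04 -1.420e-02 -9.999e-01 -4.520e-02]
 [-1.000e+00 -4.700e-03 -3.000e-04  4.570e-02]
 [ 0.000e+00  0.000e+00  0.000e+00  1.000e+00]] [ 0.46147923  0.52287396 -1.08799896] [-0.0137576  -0.03300716 -0.02502967] 0.013417548687624284
plate (((565.2868041992188, -5.76812744140625), (109.50558471679688, 81.51580810546875), 89.0896987915039), 23599, array([0.0381, 0.0392, 0.0438]))
deckgrey (((565.8175048828125, 57.36921691894531), (16.41720962524414, 109.78602600097656), 89.25902557373047), 4351, array([0.0286, 0.0298, 0.0312]))
```

>>> {"fn": "apply_moves", "kwargs": {
  "commands": [
    [0.001,0,0,0,-1],
    [0.002,0,0,0,-1],
    [0.0025,0,0,0,-1],
    [0.0025,0,0,0,-1]
  ]
}}

```text
time: 7.85
ee_pos: [0.5645, -0.0452, 0.0432]
tcp_rot: [-93.5, 89.7, 175.7]
wrist_force: [0.1, 0.6, -1.0]
opening: 0.0128
```

>>> {"fn": "apply_moves", "kwargs": {
  "commands": [
    [0.0005,0,0,0,-1],
    [0.0005,0,0,0,-1],
    [0.0005,0,0,0,-1]
  ]
}}

```text
time: 8.15
ee_pos: [0.5645, -0.0453, 0.0428]
tcp_rot: [-93.3, 89.7, 175.9]
wrist_force: [0.2, 0.3, -1.2]
opening: 0.0132
```

>>> {"fn": "apply_moves", "kwargs": {
  "commands": [
    [0.0005,0,0,0,-1],
    [0.0005,0,0,0,-1],
    [0.0005,0,0,0,-1]
  ]
}}

```text
time: 8.45
ee_pos: [0.5645, -0.0453, 0.0424]
tcp_rot: [-93.8, 89.7, 175.4]
wrist_force: [0.4, -0.9, -0.5]
opening: 0.0134
```

>>> {"fn": "apply_moves", "kwargs": {
  "commands": [
    [0.0004,0,0,0,-1],
    [0.0004,0,0,0,-1],
    [0.0004,0,0,0,-1]
  ]
}}

```text
time: 8.75
ee_pos: [0.5645, -0.0453, 0.0422]
tcp_rot: [-92.3, 89.8, 176.9]
wrist_force: [-1.7, -1.4, 3.0]
opening: 0.0132
```

Contact with the deck (Fz is up about 4 N). Now I'll slide in gently.

>>> {"fn": "apply_moves", "kwargs": {
  "commands": [
    [-0.0002,0,-0.004,0,-1],
    [-0.0002,0,-0.01,0,-1],
    [-0.0002,0,-0.016,0,-1],
    [-0.0002,0,-0.022,0,-1],
    [-0.0002,0,-0.028,0,-1],
    [-0.0002,0,-0.03,0,-1],
    [-0.0002,0,-0.03,0,-1]
  ]
}}

```text
time: 9.45
ee_pos: [0.565, -0.0147, 0.0424]
tcp_rot: [-98.2, 89.8, 171.0]
wrist_force: [0.1, 1.0, 1.1]
opening: 0.0131
```

```bash
python3 rel.py w7
```

```text
[[-4.200e-03  9.999e-01 -1.350e-02  5.650e-01]
 [ 7.000e-04 -1.350e-02 -9.999e-01 -1.470e-02]
 [-1.000e+00 -4.200e-03 -6.000e-04  4.240e-02]
 [ 0.000e+00  0.000e+00  0.000e+00  1.000e+00]] [0.12751756 0.9542545  1.05918516] [ 0.16500985 -0.09310689  0.05925018] 0.013107136210763913
plate (((564.9603881835938, 26.980854034423828), (113.76424407958984, 97.57723999023438), 88.96232604980469), 28387, array([0.0343, 0.0358, 0.0405]))
deckgrey (((566.1640014648438, 87.57359313964844), (15.673879623413086, 109.81301879882812), 89.2212142944336), 4320, array([0.0286, 0.0298, 0.0311]))
```

>>> {"fn": "apply_moves", "kwargs": {
  "commands": [
    [0,0,-0.004,0,-1],
    [0,0,-0.01,0,-1],
    [0,0,-0.016,0,-1],
    [0,0,-0.022,0,-1],
    [0,0,-0.028,0,-1],
    [0,0,-0.034,0,-1],
    [0,0,-0.034,0,-1]
  ]
}}

```text
time: 10.2
ee_pos: [0.5654, 0.0201, 0.0424]
tcp_rot: [-106.0, 89.7, 163.3]
wrist_force: [-0.2, 0.6, 0.6]
opening: 0.0134
```

```bash
cat > rel2.py <<'E'
import sys
from workcell import bot,cams
from h import *
o=bot.get_obs();T=pose(o);d=cams.camera("wrist");cv2.imwrite(f"pics/{sys.argv[1]}.png",d["frame"])
print(np.round(T,4).tolist(),o["wrist_force"],o["torque"])
W=world(d,T);np.savez("last.npz",W=W,f=d["frame"],T=T)
s=np.array([566.6,109.3])/1e3;a=np.radians(89.2);u=np.array([np.cos(a),np.sin(a)]);v=np.array([u[1],-u[0]])
S=np.stack([(W[...,:2]-s)@v,(W[...,:2]-s)@u,W[...,2]-.03],-1)*1000
t=T[:2,3]-s;print("tab in stage (mm)",t@v*1e3,t@u*1e3)
B,G,R=[d["frame"][...,i].astype(int) for i in range(3)]
b=(abs(S[...,0])<46)&(S[...,1]>20)&(S[...,2]>9)&(B>R+50)
if b.sum()>50: print("stop y pct",np.percentile(S[b][:,1],[1,3,5,50]),b.sum())
g=(abs(S[...,0])<29)&(abs(S[...,2]-6)<3)&(S[...,1]<60)&(G>R+8)&(G>120)
print("glass x",np.percentile(S[g][:,0],[1,99]),"y",np.percentile(S[g][:,1],[1,99]),"z",np.percentile(S[g][:,2],[5,50,95]))
E
python3 rel2.py w8
```

```text
[[-0.0042, 0.9999, -0.0127, 0.5654], [0.0013, -0.0127, -0.9999, 0.0201], [-1.0, -0.0042, -0.0012, 0.0424], [0.0, 0.0, 0.0, 1.0]] [-0.2010544   0.56653287  0.5998624 ] [ 0.19537299 -0.01716406  0.05588742]
tab in stage (mm) 0.07499114703387758 -89.22434320927272
glass x [-28.70413278  28.72550676] y [-97.51631478  -7.34063783] z [4.83130766 5.86345266 6.91849892]
```

View pics/w8.png

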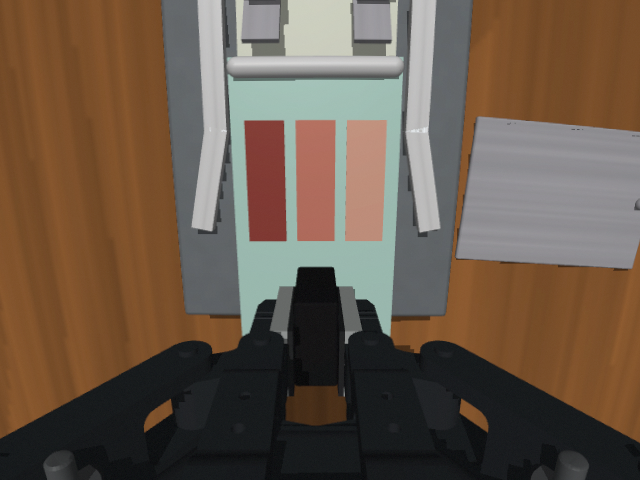

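The plate sits centred between the rails, with the bead at row 66 and both lips at about (262,40) and (372,40) just ahead of it. I'll feed it in under the clips in small steps, watching the force.

>>> {"fn": "apply_moves", "kwargs": {
  "commands": [
    [0,0,-0.002,0,-1],
    [0,0,-0.004,0,-1],
    [0,0,-0.006,0,-1],
    [0,0,-0.008,0,-1],
    [0,0,-0.01,0,-1],
    [0,0,-0.012,0,-1],
    [0,0,-0.012,0,-1]
  ],
  "newtons": 30
}}

```text
time: 10.95
ee_pos: [0.5656, 0.0318, 0.0424]
tcp_rot: [-102.2, 89.7, 167.0]
wrist_force: [-0.9, -2.3, 1.8]
opening: 0.0133
```

>>> {"fn": "apply_moves", "kwargs": {
  "commands": [
    [0,0,-0.001,0,-1],
    [0,0,-0.002,0,-1],
    [0,0,-0.003,0,-1],
    [0,0,-0.004,0,-1],
    [0,0,-0.004,0,-1]
  ]
}}

```text
time: 11.45
ee_pos: [0.5656, 0.0356, 0.0424]
tcp_rot: [-95.7, 89.8, 173.6]
wrist_force: [0.5, -5.3, 0.6]
opening: 0.0138
```

>>> {"fn": "apply_moves", "kwargs": {
  "commands": [
    [0,0,-0.001,0,-1],
    [0,0,-0.002,0,-1],
    [0,0,-0.003,0,-1],
    [0,0,-0.003,0,-1]
  ]
}}

```text
time: 11.85
ee_pos: [0.5656, 0.038, 0.0424]
tcp_rot: [-76.7, 89.7, -167.5]
wrist_force: [-1.1, -7.3, 0.9]
opening: 0.0132
```

>>> {"fn": "apply_moves", "kwargs": {
  "commands": [
    [0,0,-0.001,0,-1],
    [0,0,-0.002,0,-1],
    [0,0,-0.003,0,-1],
    [0,0,-0.003,0,-1]
  ]
}}

```text
time: 12.25
ee_pos: [0.5656, 0.0408, 0.0424]
tcp_rot: [-71.9, 89.7, -162.7]
wrist_force: [-0.7, -4.3, 1.0]
opening: 0.0132
```

```bash
python3 rel2.py w9
```

```text
[[-0.0044, 0.9999, -0.0138, 0.5656], [-0.0014, -0.0138, -0.9999, 0.0408], [-1.0, -0.0044, 0.0014, 0.0424], [0.0, 0.0, 0.0, 1.0]] [-0.7270349  -4.32576819  0.97847249] [-0.9748654  -0.07169376 -0.06848892]
tab in stage (mm) -0.04339547926981296 -68.53049492469208
stop y pct [32.00929829 32.21394458 32.3489419  34.50300221] 2993
glass x [-28.75782008  28.75825325] y [-77.40772472  12.73407674] z [4.7880224  5.82033873 6.82805639]
```

View pics/w9.png

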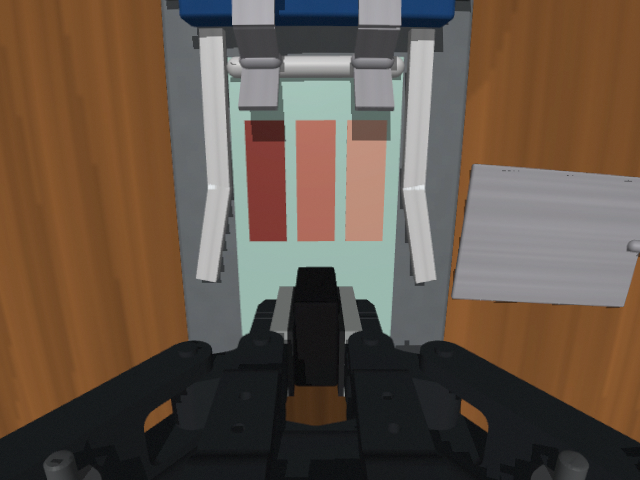

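Both clips ride on the bead (row 66), and the stop face is measured at +32.0 mm, leaving about 10.5 mm to go.

>>> {"fn": "apply_moves", "kwargs": {
  "commands": [
    [0,0,-0.001,0,-1],
    [0,0,-0.002,0,-1],
    [0,0,-0.003,0,-1],
    [0,0,-0.004,0,-1],
    [0,0,-0.005,0,-1],
    [0,0,-0.006,0,-1],
    [0,0,-0.006,0,-1]
  ]
}}

```text
time: 13.0
ee_pos: [0.5657, 0.0473, 0.0424]
tcp_rot: [-81.6, 89.7, -172.4]
wrist_force: [-1.0, 1.6, 0.6]
opening: 0.0133
```

>>> {"fn": "apply_moves", "kwargs": {
  "commands": [
    [0,0,-0.0005,0,-1],
    [0,0,-0.001,0,-1],
    [0,0,-0.0015,0,-1],
    [0,0,-0.0015,0,-1]
  ]
}}

```text
time: 13.4
ee_pos: [0.5657, 0.049, 0.0424]
tcp_rot: [-85.5, 89.7, -176.3]
wrist_force: [-0.4, 0.7, 0.2]
opening: 0.0136
```

```bash
python3 rel2.py w10; python3 - <<'E'
import cv2
a=cv2.imread("pics/w10.png");cv2.imwrite("pics/w10c.png",cv2.resize(a[0:200,140:500],None,fx=2.2,fy=2.2,interpolation=cv2.INTER_CUBIC))
E
```

```text
[[-0.0044, 0.9999, -0.0131, 0.5657], [-0.0003, -0.0131, -0.9999, 0.049], [-1.0, -0.0044, 0.0003, 0.0424], [0.0, 0.0, 0.0, 1.0]] [-0.35390871  0.65159757  0.17060892] [ 0.19215443 -0.1292893  -0.00659163]
tab in stage (mm) -0.014580570543262247 -60.300511658882606
stop y pct [32.2435961  32.60337744 32.88391248 38.74354727] 7995
glass x [-28.74269885  28.77051506] y [-69.17954148  21.64158998] z [4.82736021 5.84785142 6.88166612]
```

View pics/w10c.png

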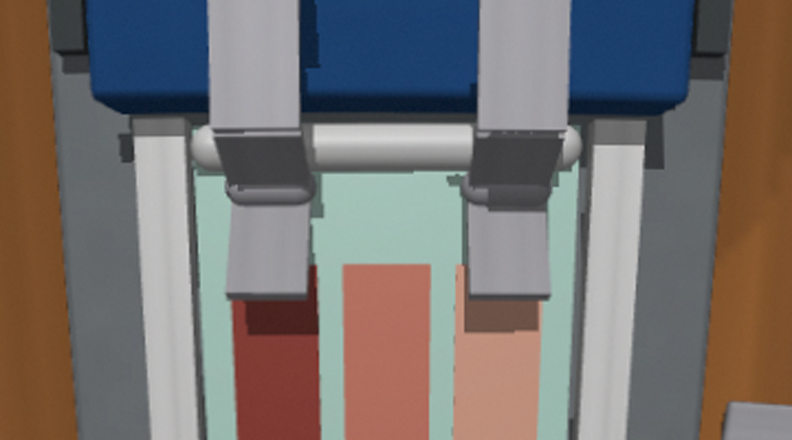

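Both heels are down behind the bead, which is at crop row 148. I'll go 0.8 mm further for margin, then let go.

>>> {"fn": "apply_moves", "kwargs": {
  "commands": [
    [0,0,-0.0003,0,-1],
    [0,0,-0.0006,0,-1],
    [0,0,-0.0008,0,-1],
    [0,0,-0.0008,0,-1]
  ]
}}

```text
time: 13.85
ee_pos: [0.5657, 0.0496, 0.0424]
tcp_rot: [-81.4, 89.7, -172.2]
wrist_force: [0.4, -1.5, 0.5]
opening: 0.0136
```

>>> {"fn": "apply_moves", "kwargs": {
  "commands": [
    [0,0,0,0,-0.5],
    [0,0,0,0,0],
    [0,0,0,0,0.3],
    [0,0,0,0,0.3],
    [0,0,0,0,0.3],
    [0,0,0,0,0.3]
  ]
}}

```text
time: 14.45
ee_pos: [0.5657, 0.0496, 0.0424]
tcp_rot: [-82.0, 89.7, -172.7]
wrist_force: [0.2, -0.0, 0.2]
opening: 0.0551
```

>>> {"fn": "apply_moves", "kwargs": {
  "commands": [
    [-0.01,0,0,0,0.3],
    [-0.04,0,0,0,0.3],
    [-0.08,0,0,0,0.3],
    [-0.12,0,0.0,0,0.3],
    [-0.14,0,-0.03,0,0.3],
    [-0.14,0,-0.03,0,0.3],
    [-0.14,0,-0.03,0,0.3]
  ]
}}

```text
time: 15.15
ee_pos: [0.5669, 0.0801, 0.1831]
tcp_rot: [-79.8, 89.8, -170.5]
wrist_force: [-0.2, -0.1, -0.6]
opening: 0.0554
```

```bash
cat > fin.py <<'E'
from h import *
z=np.load("last.npz");W=z["W"];f=z["f"].astype(int);B,G,R=f[...,0],f[...,1],f[...,2]
s=np.array([566.6,109.3])/1e3;a=np.radians(89.2);u=np.array([np.cos(a),np.sin(a)]);v=np.array([u[1],-u[0]])
S=np.stack([(W[...,:2]-s)@v,(W[...,:2]-s)@u,W[...,2]-.03],-1)*1000
t=(abs(S[...,0])<12)&(abs(S[...,1]+60)<25)&(S[...,2]>36)&(S[...,2]<45)&(f.max(2)<70)
print("tab",cv2.minAreaRect(S[t][:,:2].astype(np.float32)),t.sum())
for x in(-18,18):
    m=(abs(S[...,0]-x)<4)&(S[...,2]>6.5)&(S[...,2]<40)
    for y in range(2,50,3):
        k=m&(abs(S[...,1]-y)<1)
        if k.sum()>3: print(x,y,round(float(np.median(S[k][:,2])),1),end="; ")
    print()
E
python3 rel2.py w11; python3 fin.py; python3 - <<'E'
import cv2
a=cv2.imread("pics/w11.png");cv2.imwrite("pics/w11c.png",a)
E
```

```text
[[-0.0033, 0.9999, -0.0122, 0.5669], [-0.0006, -0.0122, -0.9999, 0.0801], [-1.0, -0.0033, 0.0006, 0.1831], [0.0, 0.0, 0.0, 1.0]] [-0.21229967 -0.07528047 -0.64964548] [-0.02755823  0.02490828 -0.00580127]
tab in stage (mm) 0.7386588467627789 -29.229985352339188
stop y pct [32.53812149 33.22616082 33.9871958  50.78836762] 5272
glass x [-28.7391523  28.7151597] y [-79.14682561  21.59713379] z [4.55664861 5.70008921 6.8493128 ]
tab ((0.17828845977783203, -59.56724548339844), (30.03105926513672, 13.520197868347168), 89.83514404296875) 904
-18 5 16.7; -18 8 14.9; -18 11 13.0; -18 14 11.3; -18 17 10.0; -18 20 11.8; -18 23 17.1; -18 26 23.6; -18 29 24.2; -18 32 24.3; -18 35 23.9; -18 38 24.1; -18 41 23.8; -18 44 23.4; -18 47 23.5; 
18 2 7.0; 18 5 16.8; 18 8 14.7; 18 11 13.1; 18 14 11.3; 18 17 9.8; 18 20 12.0; 18 23 17.9; 18 26 23.2; 18 29 24.0; 18 32 24.1; 18 35 24.0; 18 38 24.1; 18 41 23.8; 18 44 23.7; 18 47 23.5;
```

View pics/w11.png

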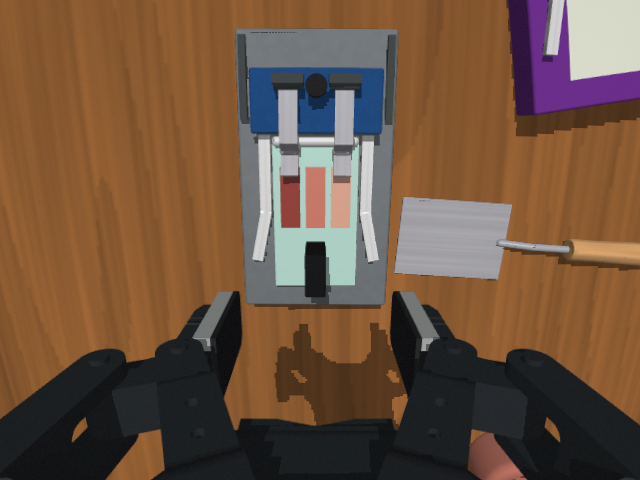

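The plate sits free between the rails, with the tab at (315,270) and both clips down behind the bead (row 140). The tab measures -59.6 mm in the stage frame, which puts the plate middle at -24.6 mm, and it is 0.2 mm off the middle line. I'm handing it in.

```bash
python3 -c "
from workcell import bot
print(bot.job_done())"
```

```text
the job is handed in; nothing more can be done
None
```

The glass plate is in the grey stage with both clips snapped down behind its bead. I let go, backed the gripper clear, and handed the job in at about 15 s. No verdict was reported.

- **What I did:** I gripped the plate by its tab, lowered it onto the open end until about 4 N of deck contact showed, and slid it in along the rails. I then fed it under the clips in small steps. The push force I read between moves peaked at about 7 N and dropped when the clips snapped. I went 0.8 mm past the snap and stopped short of the end stop.
- **Last checks (wrist camera):**
  - The plate's middle is about 24.6 mm short of the stage middle; the limit is 27.5 mm.
  - It is 0.2 mm off the middle line, within 1° of straight, and flat on the deck.
  - Both clip profiles match, with the heels down behind the bead.
- **Not measured or off:**
  - Clip angles were judged from the depth profile, since I had no joint reading.
  - Forces between readings were not seen.
  - While carrying the plate, it was first 4 mm off sideways because the arm hadn't settled. I corrected that before lowering it.
  - I did not re-measure the jar and palette at the end; nothing I did went near them. The spatula's blade was in the last picture and looked undisturbed.

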